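Empty a tailgate tray of rubber moulds into the catch pan

TASK

Roll the loaded aluminium tray along the rollers until its side pegs rest against the end stops, then lower its hinged end gate all the way, level with the tray floor, with the moulds still inside. Raise the tray by its rear handle, the front pegs staying down on the rails against the stops, so that all three moulds slide out over the gate into the white pan; never lift a mould out over the walls. Set the tray back down flat on the rollers with its pegs at the stops and the gate still down, let go, and leave the other things on the bench where they are.

Things in the scene. Friction and masses are not known exactly. Their poses are not given: they have to be found in the camera images.
- stand: fixed roller stand: two aluminium side rails with nine free steel rollers between them and two upright steel end-stop posts. Origin on the bench, midway between the rails, under the rear faces of the posts. Its y axis points along the rollers towards the stops and the pan, x across, z up. Roller tops at z = 120 mm; the rails (centre x = +-66 mm, 12 mm thick, top at z = 126 mm) run from y = -290 to 12 mm; posts at x = +-66 mm, y = 0 to 12 mm, top at z = 150 mm
- stop (a point): point of the stand midway between the stops, (0, -5, 132) mm in its frame: where the tray's point tray_pegs is when the pegs touch the posts
- tray: loose open aluminium tray on the rollers, 180 mm long (y), 116 mm wide (x), 50 mm deep, 0.5 kg, walls 4 mm, floor 6 mm; origin at the centre of its underside, y axis towards its gate end (same way as the stand's), z up. It rolls freely between the rails. It is closed at the -y end; at the +y end is the gate. It is tipped by turning about its pegs, handle end up; the moulds start to slide at about 25 to 40 degrees of tilt, depending on friction that is not told
- tray_handle (a point): middle of the rear handle: a black round bar 12 mm thick, 72 mm long, along the tray's x, held by a rod at each end 42 mm above the rim of the closed end wall; (0, -88, 92) mm in the tray frame. Fingers pinch it along y, and the bar can turn between them
- tray_pegs (a point): midpoint between the two steel pegs (10 mm thick, sticking out 13 mm from either side wall over the rails) at the front lower corners; (0, 84, 12) mm in the tray frame. The pegs ride 1 mm above the rail tops, drop on to them when the tray is tipped, and are the axis about which it tips
- gate (a joint): angle of the end gate about the hinge along the tray's x at (0, 90, 2) mm in the tray frame: 0 shut upright, 1.57 level with the floor, 1.6 at its stop (fully down). It swings outwards (+y) and down, is stiff (about 0.18 N m, that is 3.5 N at its bar) and stays where it is left. The gate is 106 mm wide, 4 mm thick and reaches 40 mm from the hinge, its bar farther
- gate_bar (a point): middle of the black round pull bar, 10 mm thick and 52 mm long along the tray's x, that stands on two rods above the gate's top edge, 52 mm from the hinge, 5 mm outside the middle of the gate plate, so that it lies just under the level of the floor when the gate is down: 4 mm above the tray's rim when shut, and 52 mm out in front of the tray when down. With the gate part way down, pressing the bar down from above lowers it the rest of the way
- pan: fixed white open pan just beyond the stops, 170 mm wide (x), 220 mm long (y), axes as the stand's, origin at the centre of its underside; floor 4 mm; walls 55 mm high; inside, a slide at 45 degrees leads down from the 64 mm high wall next to the stand to the floor, and the moulds come to lie on the floor or the slide
- mould_a: rubber mould, a rounded block 64 mm (x) by 46 mm (y) by 23 mm, about 67 g, one of the three lying in the tray; origin at the centre of its underside
- mould_b: rubber mould, a rounded block 64 mm (x) by 46 mm (y) by 23 mm, about 74 g, one of the three lying in the tray; origin at the centre of its underside
- mould_c: rubber mould, a rounded block 64 mm (x) by 46 mm (y) by 23 mm, about 74 g, one of the three lying in the tray; origin at the centre of its underside
- talc_pot: bystander: round white pot, 71 mm wide, 45 mm high, standing to the left of the pan; origin at the centre of its underside
- spare_mould: bystander: rubber mould 78 x 54 x 22 mm on the bench near the rear end of the stand; origin at the centre of its underside
- open_mould: bystander: opened mould half 86 x 66 x 24 mm on the bench at the right; origin at the centre of its underside
- tweezers: bystander: steel tweezers 122 x 12 x 10 mm lying near the front edge of the bench; origin at the centre of the underside
Mind the look-alikes: they are no part of the job. Leave any green or yellow look-alike of the mould_b alone.

How it is judged:
By the outcome, as a careful person would: the job done as asked, in the order asked, and still so for the second after the job is handed in, with the robot touching nothing.
It also fails if it takes over 72 s, if anything falls off the work surface, if the arm or the gripper's body presses on something with over 40 N, if the wrist force passes 120 N, or if a joint passes its speed limit or range.

ROBOT

A 7-joint arm with a two-finger parallel gripper is mounted at the origin on a cart in front of the work surface, level with it; the furniture and walls round the work are solid. World frame = base frame: x ahead of the robot, y to its left, z up, the work surface at z = 0. Lengths are in m, angles in rad, forces in N, time in s.
With the tool pointing down it reaches from about 0.425 to 0.925 m from the base axis. Payload 6.8 kg.
Tool frame: the origin (TCP) lies midway between the tips of the shut fingers; the grasp point (between the pads) lies 19 mm behind it (bot.pinch_z is the distance from the TCP to the grasp point, in m); x points along the fingers, y is the direction in which the jaws open and shut, and the axes are right-handed (so a half turn about x gives the same grasp; the last joint's range is limited). The gripper opens to 85 mm and grips with 20 to 120 N. Pads are 22 mm wide; open, the fingers measure 114 mm over their backs; the gripper's body (76 mm by 85 mm) begins 54 mm behind the grasp point. The pads swing forward as they close: fully open they stand 13 mm farther back than shut.
Start: joints at [1.103, 0.477, 0.022, 1.555, -0.011, 1.109, -0.083], TCP at [0.238, -0.632, 0.231] pointing down, gripper open.
Joint ranges: [-2.96, 2.96], [-0.34, 2.1], [-1.41, 1.46], [0.24, 2.44], [-1.37, 4.51], [0.17, 1.92], [-2.96, 2.96]. Speed limits (rad/s): [2.39, 2.39, 3.14, 3.14, 3.14, 3.14, 3.14].

INTERFACE

Orientations are given as a unit quaternion [w, x, y, z].
In Python, from station import bot gives the robot as it stands. The module is installed in compiled form; this text tells all that it offers.
- The arm moves only by the tool step_arm, never from a script. Its argument "plan" is a list of rows, each a list of 6 numbers: the shift along the tool's x, y, z in units of 40 mm (1.0 is 40 mm), then the turn, a rotation vector about the tool's x, y, z in units of 360 degrees (1.0 is 360 degrees). In form: [[dx, dy, dz, ax, ay, az], ...]. A call has 1 to 8 rows; each row shifts and turns the commanded pose from where the row before left it, along the tool's axes as they then stand; what a row does not reach is not made up. A row lasts 1/8 s, in which the tool goes at most 62.5 mm and 10.7 degrees, less where a joint would pass 70% of its speed; a pose out of reach is approached as far as the arm can. A call with a number of a shift or a turn outside -1 to 1 is refused whole. A call with a gripper value outside its range is refused whole. "fingers" is the closure, from -1 (fully open) to 1 (shut), set as the call begins (left out, the last holds). The fingers move at their own pace and stop on an object; "force" is the grip in N (left out, the last holds). Time passes only in rows, so rows that do not move let the fingers close. It gives the time, the measured TCP pose, the force and the opening at its end, in the units of the state.
- bot.get_obs(): the state, without advancing time (a new reading comes with each control period).
- bot.read_camera(name): name is "scene" or "top" or "wrist"; returns (picture, depth): 384x512x3 uint8, red, green, blue; 384x512 float32, m along the optical axis (not along the pixel's ray), 0 where there is no reading.
- bot.camera_model(name): a dict with "mtx" (3x3 intrinsics, pixels), "origin" and "rotation" of the camera in the world; the wrist camera has in their place "T_tool_cam" (4x4, takes a point from camera to tool coordinates, whose origin is the TCP and whose axes are the tool frame's). Camera axes: x right, y up, looking along -z (the intrinsics and any distortion apply to the point x, -y, -z); pixel columns grow to the right and rows downward; lengths in m; the calibration is good to about 2 mm. A picture is of the moment at which its call begins: read the wrist's pose just before it. camera_model takes no time and is no camera call.
- bot.hand_in(): hands the job in, once; it reports no verdict.
The state is a dict: "t": time; "q": joint angles; "joint_vel": joint speeds; "joint_torque": joint torques, N m; "eef_pos": TCP position; "tool_rot": TCP orientation; "contact_force": force on the tool from outside, world axes, zero at the start; "torque": the same for the moment, N m; "gripper_width": opening from 0.0 (shut) to 1.0 (fully open).
Only numpy, scipy, OpenCV 4.12 (cv2) and the standard library are available. Lean on these libraries where they do the work, as an engineer would, in place of code of your own. Each camera call takes 0.05 s, during which the arm holds its last target.

## Working session

There is one attempt and no reset: what is moved stays moved. The work goes in short steps, Python scripts to look and compute and a tool call to move; the robot and the scene stay as the last step left them, time stands still between calls to the robot, and variables do not carry over. Pictures are saved under pics/ and viewed, and the job is handed in when it is done.

Besides the shell and the picture viewer there is one more tool, called as name(argument=value, ...) on one line, values as JSON. step_arm: Moves the arm, as the interface text tells. Shifts and turns lie within -1 to 1; 1 stands for 40 mm of shift or 360 degrees of turn. Its arguments: {"type":"object","properties":{"plan":{"type":"array"},"fingers":{"type":"number"},"force":{"type":"number"}},"required":["plan"]}

```bash
mkdir -p pics; cat > h.py <<'E'
import numpy as np, cv2
from station import bot
from scipy.spatial.transform import Rotation as R
def save(n,im): cv2.imwrite('pics/'+n+'.png',cv2.cvtColor(im,cv2.COLOR_RGB2BGR))
def toolrot():
    o=bot.get_obs(); q=o['tool_rot']; return np.array(o['eef_pos']),R.from_quat([q[1],q[2],q[3],q[0]])
def cam(n):
    m=bot.camera_model(n); K=np.array(m['mtx'])
    if 'origin' in m: return K,np.array(m['origin']),np.array(m['rotation'])
    p,r=toolrot(); T=np.array(m['T_tool_cam']); return K,p+r.apply(T[:3,3]),r.as_matrix()@T[:3,:3]
def pts(n,d,c=None):
    K,o,Rm=c or cam(n); v,u=np.mgrid[:d.shape[0],:d.shape[1]]
    x=(u-K[0,2])/K[0,0]*d; y=(v-K[1,2])/K[1,1]*d
    return np.stack([x,-y,-d],-1)@Rm.T+o
E
python3 - <<'E'
from h import *
print(bot.get_obs())
for n in ['scene','top','wrist']:
    im,d=bot.read_camera(n); save(n+'0',im); np.save('pics/'+n+'0.npy',d); print(n,bot.camera_model(n))
E
```

```text
{'t': 0.0, 'q': array([ 1.10286472,  0.47780055,  0.02234869,  1.55646585, -0.01148061,
        1.10930056, -0.08307765]), 'joint_vel': array([-0.00050696, -0.00168537,  0.00154247,  0.00046494, -0.00150454,
       -0.00144651, -0.00012707]), 'joint_torque': array([-5.33515743e-05, -5.96436274e+01,  1.60810098e+00, -2.81193298e+01,
        1.24932468e-02,  9.46217158e-03,  1.65642740e-05]), 'eef_pos': array([ 0.23744214, -0.6312182 ,  0.23031952]), 'tool_rot': array([-0.1259202 , -0.69551844, -0.12717954,  0.69586174]), 'contact_force': array([ 0.12438976,  0.19204589, -0.24355541]), 'torque': array([-0.01989663, -0.0230558 ,  0.03248041]), 'gripper_width': 1.0002219642029975}
scene {'mtx': array([[483.04973875,   0.        , 254.73075328],
       [  0.        , 483.04973875, 189.21806547],
       [  0.        ,   0.        ,   1.        ]]), 'origin': array([-0.04754226,  1.15567633,  0.83900693]), 'rotation': array([-0.21202356, -0.1110215 ,  0.49733691,  0.83389222])}
top {'mtx': array([[366.26675928,   0.        , 257.57961983],
       [  0.        , 366.26675928, 194.29840934],
       [  0.        ,   0.        ,   1.        ]]), 'origin': array([0.3424513, 0.0092232, 1.1677921]), 'rotation': array([ 0.71159631,  0.06250932, -0.04457935, -0.69838096])}
wrist {'mtx': array([[340.33861051,   0.        , 260.79867715],
       [  0.        , 340.33861051, 191.93019411],
       [  0.        ,   0.        ,   1.        ]]), 'T_tool_cam': array([[-5.41945746e-04,  3.10419137e-01, -9.50599635e-01,
        -1.42422644e-01],
       [ 9.99998205e-01, -1.55762722e-03, -1.07875286e-03,
         2.46323935e-04],
       [-1.81554540e-03, -9.50598513e-01, -3.10417736e-01,
        -8.02279772e-02],
       [ 0.00000000e+00,  0.00000000e+00,  0.00000000e+00,
         1.00000000e+00]])}
```

```bash
python3 - <<'E'
s=open('h.py').read()
s=s.replace("np.array(m['rotation'])","R.from_quat(np.roll(m['rotation'],-1)).as_matrix()")
open('h.py','w').write(s)
E
python3 - <<'E'
from h import *
p,r=toolrot(); print(r.as_matrix().round(3))
E
```

```text
[[-0.001  0.352 -0.936]
 [ 0.001 -0.936 -0.352]
 [-1.    -0.001  0.   ]]
```

View pics/top0.png

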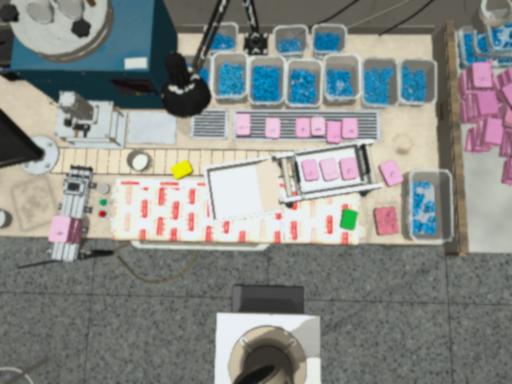

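View pics/scene0.png

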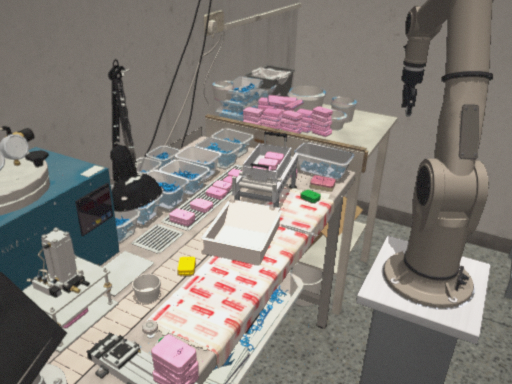

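```bash
python3 - <<'E'
from h import *
im=cv2.cvtColor(cv2.imread('pics/top0.png'),cv2.COLOR_BGR2RGB)
save('top0z',cv2.resize(im[130:230,190:410],None,fx=3.6,fy=3.6,interpolation=cv2.INTER_CUBIC))
d=np.load('pics/top0.npy')
P=pts('top',d)
for u,v in [(230,195),(310,170),(330,168),(348,166),(205,165),(150,210),(386,172),(400,160),(287,163),(282,185)]:
    print(u,v,P[v,u].round(4))
im=cv2.cvtColor(cv2.imread('pics/scene0.png'),cv2.COLOR_BGR2RGB)
save('scene0z',cv2.resize(im[120:270,190:350],None,fx=4,fy=4,interpolation=cv2.INTER_CUBIC))
E
```

```text
230 195 [0.5158 0.1291 0.0069]
310 170 [ 0.5705 -0.1107  0.1467]
330 168 [ 0.5772 -0.1672  0.1469]
348 166 [ 0.5831 -0.2175  0.1497]
205 165 [ 0.6155  0.2156 -0.0028]
150 210 [ 0.4638  0.3881 -0.0034]
386 172 [ 0.5965 -0.3666  0.018 ]
400 160 [ 0.6412 -0.4191 -0.001 ]
287 163 [ 6.256e-01 -5.310e-02 -3.000e-04]
282 185 [ 0.5528 -0.0377 -0.0023]
```

View pics/top0z.png

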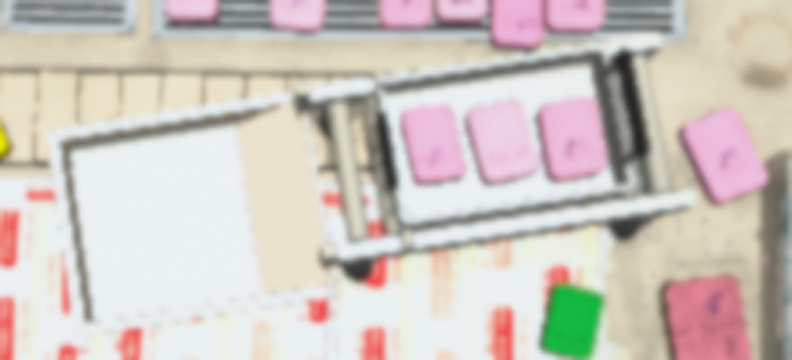

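View pics/scene0z.png

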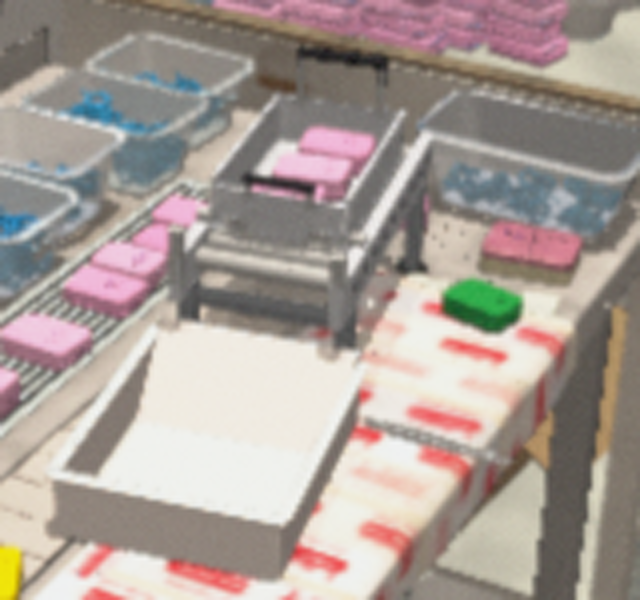

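```bash
python3 - <<'E'
from h import *
d=np.load('pics/top0.npy'); P=pts('top',d)
roi=(P[...,0]>.45)&(P[...,0]<.68)&(P[...,1]>-.4)&(P[...,1]<.02)
Z=P[...,2]
h=np.clip((Z*1000),0,255).astype(np.uint8)
c=cv2.applyColorMap(h,cv2.COLORMAP_JET)[130:230,190:410]
cv2.imwrite('pics/depth0.png',cv2.resize(c,None,fx=3.6,fy=3.6,interpolation=cv2.INTER_NEAREST))
for a,b in [(.2,.24),(.175,.19),(.16,.175),(.143,.158),(.12,.135)]:
    m=roi&(Z>a)&(Z<b); q=P[m]; print(a,b,len(q),q.mean(0).round(4),q.min(0).round(3),q.max(0).round(3))
m=roi&(Z>.2)
print(P[m].round(4)[:40])
d=np.load('pics/scene0.npy'); P=pts('scene',d);Z=P[...,2]
roi=(P[...,0]>.45)&(P[...,0]<.68)&(P[...,1]>-.4)&(P[...,1]<.02)
for a,b in [(.2,.24),(.175,.19),(.16,.175),(.143,.158),(.12,.135)]:
    m=roi&(Z>a)&(Z<b); q=P[m]; print(a,b,len(q),q.mean(0).round(4),q.min(0).round(3),q.max(0).round(3))
E
```

```text
0.2 0.24 144 [ 0.5901 -0.2488  0.215 ] [ 0.55  -0.261  0.201] [ 0.632 -0.239  0.22 ]
0.175 0.19 72 [ 0.5653 -0.1003  0.1781] [ 0.53  -0.256  0.175] [ 0.628 -0.063  0.188]
0.16 0.175 362 [ 0.579  -0.1728  0.1677] [ 0.504 -0.26   0.16 ] [ 0.648 -0.066  0.175]
0.143 0.158 1191 [ 0.5759 -0.1644  0.1478] [ 0.48  -0.26   0.143] [ 0.644 -0.002  0.158]
0.12 0.135 1768 [ 0.5691 -0.164   0.1254] [ 0.479 -0.32   0.12 ] [ 0.671 -0.003  0.135]
[[ 0.6321 -0.242   0.2117]
 [ 0.6311 -0.2438  0.2151]
 [ 0.629  -0.239   0.2129]
 [ 0.6288 -0.2415  0.2135]
 [ 0.6279 -0.2433  0.2166]
 [ 0.6277 -0.2458  0.2174]
 [ 0.6262 -0.2389  0.213 ]
 [ 0.6248 -0.2403  0.2177]
 [ 0.6254 -0.2435  0.2158]
 [ 0.626  -0.2466  0.2141]
 [ 0.626  -0.2492  0.2142]
 [ 0.627  -0.2394  0.2006]
 [ 0.6234 -0.2388  0.213 ]
 [ 0.6219 -0.2402  0.2181]
 [ 0.623  -0.2437  0.2146]
 [ 0.623  -0.2464  0.2146]
 [ 0.6225 -0.2486  0.2164]
 [ 0.6207 -0.2389  0.2127]
 [ 0.6204 -0.2412  0.2138]
 [ 0.6202 -0.2437  0.2146]
 [ 0.62   -0.2461  0.2154]
 [ 0.6209 -0.2495  0.2126]
 [ 0.6182 -0.239   0.212 ]
 [ 0.6176 -0.2411  0.2142]
 [ 0.6175 -0.2436  0.2146]
 [ 0.6166 -0.2454  0.2177]
 [ 0.6172 -0.2486  0.2158]
 [ 0.615  -0.2412  0.2135]
 [ 0.6134 -0.2423  0.2193]
 [ 0.6144 -0.2459  0.2157]
 [ 0.6148 -0.2488  0.2146]
 [ 0.612  -0.2409  0.2145]
 [ 0.6121 -0.2436  0.2143]
 [ 0.6119 -0.246   0.215 ]
 [ 0.612  -0.2487  0.2147]
 [ 0.6122 -0.2515  0.2142]
 [ 0.6087 -0.2403  0.2165]
 [ 0.6085 -0.2427  0.2172]
 [ 0.6086 -0.2454  0.2171]
 [ 0.6091 -0.2485  0.2154]]
0.2 0.24 89 [ 0.5903 -0.2459  0.2117] [ 0.551 -0.262  0.201] [ 0.63  -0.232  0.218]
0.175 0.19 46 [ 0.5712 -0.1378  0.1795] [ 0.532 -0.26   0.175] [ 0.629 -0.053  0.19 ]
0.16 0.175 255 [ 0.5769 -0.1637  0.1664] [ 0.504 -0.26   0.16 ] [ 0.646 -0.062  0.175]
0.143 0.158 632 [ 0.5737 -0.1585  0.1489] [ 0.481 -0.262  0.143] [0.646 0.002 0.158]
0.12 0.135 523 [ 0.556  -0.1274  0.1268] [ 0.478 -0.319  0.12 ] [0.646 0.005 0.135]
```

View pics/depth0.png

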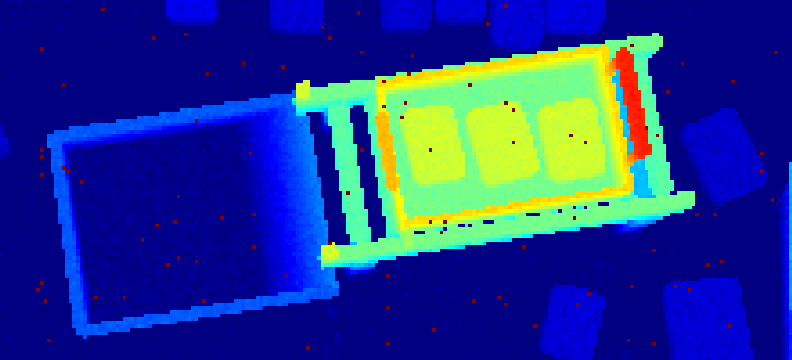

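```bash
cat > fit.py <<'E'
from h import *
def fit(name):
    d=np.load(f'pics/{name}.npy'); P=pts(name.rstrip('0123456789'),d); Z=P[...,2]
    roi=(P[...,0]>.45)&(P[...,0]<.69)&(P[...,1]>-.36)&(P[...,1]<.02)
    # stand outline: everything z>.116
    a=P[roi&(Z>.118)&(Z<.175)]
    rc=cv2.minAreaRect((a[:,:2]*1000).astype(np.float32)); print('stand rect',rc)
    for lo,hi,nm in [(.205,.23,'handle'),(.17,.182,'gate bar'),(.165,.18,'rim')]:
        a=P[roi&(Z>lo)&(Z<hi)]
        if nm=='gate bar': a=a[a[:,1]>-.085]
        print(nm,len(a),cv2.minAreaRect((a[:,:2]*1000).astype(np.float32)),a.mean(0).round(4),np.percentile(a[:,2],90).round(4))
    a=P[roi&(Z>.142)&(Z<.156)&(P[...,1]>-.035)]
    for s in (a[:,0]>.56,a[:,0]<.56): print('post',s.sum(),a[s].mean(0).round(4),np.median(a[s],0).round(4))
    a=P[roi&(Z>.122)&(Z<.130)]
    return a
fit('top0'); 
print('scene'); fit('scene0')
E
python3 fit.py
```

```text
stand rect ((574.7684936523438, -160.2864532470703), (145.88775634765625, 300.9443054199219), 10.008420944213867)
handle 142 ((591.1737060546875, -249.3050537109375), (83.18895721435547, 11.778841018676758), 9.8999662399292) [ 0.5901 -0.2488  0.2152] 0.218
gate bar 80 ((572.289794921875, -70.97441864013672), (85.78546905517578, 15.461642265319824), 2.2586395740509033) [ 0.5605 -0.0714  0.1764] 0.179
rim 344 ((575.2254028320312, -159.7247314453125), (116.41154479980469, 188.6529541015625), 10.205466270446777) [ 0.5758 -0.1587  0.1706] 0.1768
post 18 [ 0.6145 -0.0067  0.1493] [ 0.6145 -0.0078  0.1495]
post 18 [ 0.485  -0.0291  0.1482] [ 0.4856 -0.0293  0.1483]
scene
stand rect ((574.9473266601562, -157.5333709716797), (143.93930053710938, 307.1357727050781), 10.01282024383545)
handle 82 ((590.856201171875, -248.08717346191406), (79.07027435302734, 18.276775360107422), 11.706686019897461) [ 0.5892 -0.2458  0.2125] 0.2169
gate bar 57 ((573.2797241210938, -66.06983184814453), (86.45684051513672, 25.362897872924805), 4.541874885559082) [ 0.5616 -0.0686  0.1748] 0.1782
rim 192 ((574.5933837890625, -155.6140594482422), (118.14131164550781, 202.46664428710938), 9.016365051269531) [ 0.5733 -0.151   0.1704] 0.177
post 11 [ 0.6145 -0.004   0.1468] [ 0.6138 -0.0032  0.1467]
post 14 [ 0.4859 -0.0274  0.1462] [ 0.4858 -0.0263  0.1461]
```

step_arm(plan=[[-1,0,0,0.0147,0,0],[-0.6,0,0,0.0147,0,0],[0,-0.7,-0.9,0,0,0],[0,-0.7,-0.9,0,0,0],[0,-0.7,-0.9,0,0,0],[0,-0.7,-0.9,0,0,0],[0,-0.7,-0.9,0,0,0],[0,0,0,0,0,0]], fingers=-1, force=40)

```text
t: 1.15
eef_pos: [0.3942, -0.4586, 0.2951]
tool_rot: [0.064, 0.705, 0.065, -0.704]
contact_force: [-0.6, 0.0, -0.1]
gripper_width: 0.994
```

```bash
cat >> h.py <<'E'
YAW=np.deg2rad(10.0); O=np.array([.5507,-.0235,0]); XS=np.array([np.cos(YAW),np.sin(YAW),0]); YS=np.array([-np.sin(YAW),np.cos(YAW),0])
def tos(p): p=np.asarray(p)-O; return np.stack([p@XS,p@YS,p[...,2]],-1)
def frs(s): return O+s[0]*XS+s[1]*YS+np.array([0,0,s[2]])
def st(target=None):
    o=bot.get_obs(); p,r=toolrot(); M=r.as_matrix()
    print('t',round(o['t'],2),'tcp_s mm',(tos(p)*1000).round(1),'F_s',[round(float(o['contact_force']@v),1) for v in (XS,YS,np.array([0,0,1.]))],'w',round(o['gripper_width'],3))
    B=np.stack([-np.array([0,0,1.]),-YS,-XS],1); print('rot err deg (tool)',np.rad2deg(R.from_matrix(M.T@B).as_rotvec()).round(2))
    if target is not None: print('units to go',(M.T@(frs(np.array(target))-p)/.04).round(3))
E
python3 -c "
from h import *
st([0,-.229,.26])"
```

```text
t 1.15 tcp_s mm [-229.7 -401.3  295.1] F_s [-0.6, 0.1, -0.1] w 0.994
rot err deg (tool) [ 0.47 -0.09  0.1 ]
units to go [ 0.894 -4.259 -5.776]
```

step_arm(plan=[[0,-0.7,-0.97,0.0013,0,0],[0,-0.7,-0.97,0,0,0],[0,-0.7,-0.97,0,0,0],[0,-0.7,-0.97,0,0,0],[0,-0.7,-0.97,0,0,0],[0,-0.7,-0.9,0,0,0],[0.5,0,0,0,0,0],[0,0,0,0,0,0]])

```text
t: 2.15
eef_pos: [0.5878, -0.259, 0.2734]
tool_rot: [-0.058, -0.703, -0.059, 0.706]
contact_force: [-0.1, -0.8, 0.2]
gripper_width: 0.995
```

```bash
python3 - <<'E'
from h import *
st([0,-.229,.193])
c=cam('wrist')
im,d=bot.read_camera('wrist'); save('w1',im); np.save('pics/wrist1.npy',d)
P=pts('wrist',d,c); S=tos(P)*1000
m=(S[...,2]>200)&(S[...,2]<225)&(abs(S[...,0])<60)&(S[...,1]<-190)&(S[...,1]>-270)
print(m.sum(),S[m].mean(0),S[m].min(0),S[m].max(0))
E
```

```text
t 2.15 tcp_s mm [  -4.4 -238.4  273.4] F_s [-0.3, -0.8, 0.2] w 0.995
rot err deg (tool) [-0.47  0.22  0.07]
units to go [ 2.009 -0.233 -0.115]
2278 [   5.68981108 -231.43096817  216.42042163] [ -39.15061424 -237.28601981  209.58463999] [  43.68736804 -225.15106185  220.15112324]
```

View pics/w1.png

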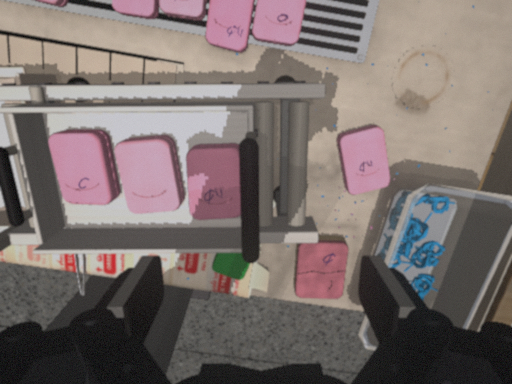

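step_arm(plan=[[0.6,-0.1,-0.1,-0.0013,0,0],[0.7,-0.1,0,0,0,0],[0.7,0,0,0,0,0],[0,0,0,0,0,0]])

```text
t: 2.7
eef_pos: [0.5899, -0.251, 0.194]
tool_rot: [-0.061, -0.703, -0.061, 0.706]
contact_force: [-0.2, -0.3, 0.5]
gripper_width: 1.004
```

```bash
python3 - <<'E'
from h import *
st([0,-.230,.193])
im,d=bot.read_camera('wrist'); save('w2',im)
E
```

```text
t 2.7 tcp_s mm [  -0.9 -230.9  194. ] F_s [-0.2, -0.2, 0.5] w 1.004
rot err deg (tool) [-0.09  0.2   0.07]
units to go [ 0.025 -0.022 -0.022]
```

View pics/w2.png

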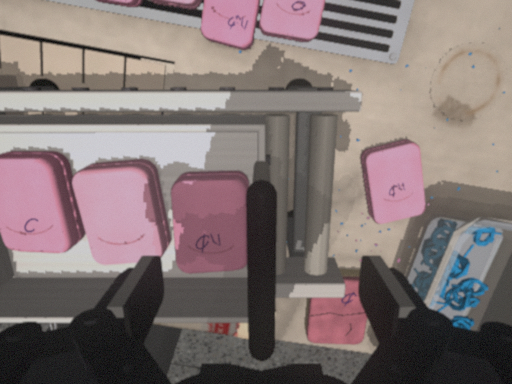

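step_arm(plan=[[0,0,0,0,0,0],[0,0,0,0,0,0],[0,0,0,0,0,0],[0,0,0,0,0,0],[0,0,0,0,0,0],[0,0,0,0,0,0]], fingers=1, force=40)

```text
t: 3.5
eef_pos: [0.5919, -0.25, 0.1957]
tool_rot: [0.062, 0.705, 0.062, -0.704]
contact_force: [-0.4, -0.6, 2.8]
gripper_width: 0.118
```

```bash
python3 -c "
from h import *
st([0,-.177,.193])"
```

```text
t 3.5 tcp_s mm [   1.3 -230.2  195.7] F_s [-0.5, -0.5, 2.8] w 0.118
rot err deg (tool) [ 0.03 -0.03 -0.02]
units to go [ 0.068 -1.33   0.031]
```

step_arm(plan=[[0,-0.1,0,0,0,0],[0,-0.2,0,0,0,0],[0,-0.25,0,0,0,0],[0,-0.25,0,0,0,0],[0,-0.2,0,0,0,0],[0,-0.15,0,0,0,0],[0,-0.05,0,0,0,0],[0,0,0,0,0,0]])

```text
t: 4.5
eef_pos: [0.5833, -0.2012, 0.1957]
tool_rot: [0.062, 0.704, 0.062, -0.704]
contact_force: [-1.2, 0.6, 6.3]
gripper_width: 0.123
```

```bash
python3 -c "
from h import *
st([0,-.177,.193])"
```

```text
t 4.5 tcp_s mm [   1.3 -180.6  195.7] F_s [-1.1, 0.8, 6.3] w 0.123
rot err deg (tool) [ 0.1  -0.01  0.03]
units to go [ 0.067 -0.091  0.032]
```

step_arm(plan=[[-0.03,-0.05,0,0,0,0],[0,-0.05,0,0,0,0],[0,-0.05,0,0,0,0],[0,0,0,0,0,0]])

```text
t: 5.0
eef_pos: [0.5826, -0.1985, 0.1966]
tool_rot: [0.062, 0.705, 0.061, -0.704]
contact_force: [3.3, -5.1, -0.9]
gripper_width: 0.126
```

```bash
python3 -c "
from h import *
st([0,-.177,.193])"
```

```text
t 5.0 tcp_s mm [   1.  -177.9  196.6] F_s [2.3, -5.6, -0.9] w 0.126
rot err deg (tool) [-0.04 -0.05 -0.15]
units to go [ 0.089 -0.022  0.026]
```

step_arm(plan=[[0,0.03,0,0,0,0],[0,0,0,0,0,0],[0,0,0,0,0,0],[0,0,0,0,0,0],[-0.8,0,0,0,0,0],[-1,0,0,0,0,0]], fingers=-1)

```text
t: 5.75
eef_pos: [0.5818, -0.1976, 0.2684]
tool_rot: [-0.061, -0.704, -0.062, 0.705]
contact_force: [0.3, -0.2, 0.0]
gripper_width: 1.0
```

```bash
python3 - <<'E'
from h import *
st([0,-.177,.193])
c=cam('wrist')
im,d=bot.read_camera('wrist'); save('w3',im); S=tos(pts('wrist',d,c))*1000
m=(S[...,2]>200)&(S[...,2]<225)&(abs(S[...,0])<60)&(S[...,1]<-140)&(S[...,1]>-220); print('handle',S[m].mean(0))
im,d=bot.read_camera('scene'); save('s3',cv2.resize(im[120:270,190:350],None,fx=4,fy=4,interpolation=cv2.INTER_CUBIC))
im,d=bot.read_camera('top'); save('t3',cv2.resize(im[130:230,190:410],None,fx=3.6,fy=3.6,interpolation=cv2.INTER_CUBIC))
S=tos(pts('top',d))*1000
m=(S[...,2]>167)&(S[...,2]<182)&(abs(S[...,0])<29)&(S[...,1]<30)&(S[...,1]>-30); print('gate bar',m.sum(),S[m].mean(0),S[m].min(0),S[m].max(0))
E
```

```text
t 5.75 tcp_s mm [   0.4 -176.8  268.4] F_s [0.2, -0.3, 0.0] w 1.0
rot err deg (tool) [0.04 0.13 0.07]
units to go [1.884 0.006 0.006]
handle [   5.45790604 -178.62960287  216.38373134]
gate bar 72 [ -0.93447      3.85648533 176.92587086] [-28.79325491  -1.04074717 171.17724381] [ 28.0282553    8.50667923 181.11313016]
```

View pics/w3.png

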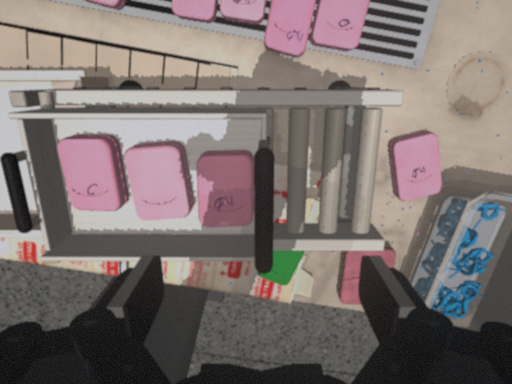

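View pics/t3.png

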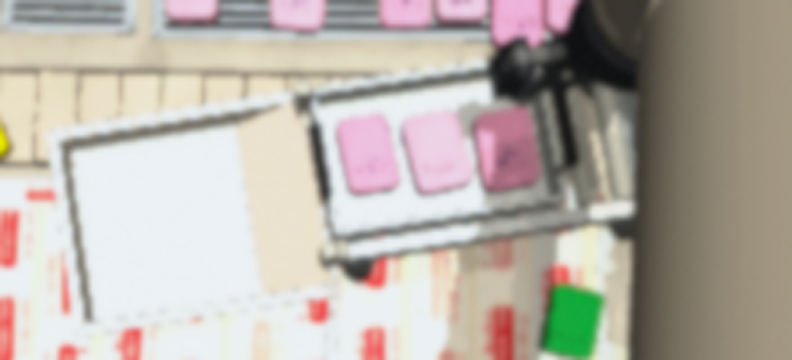

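View pics/s3.png

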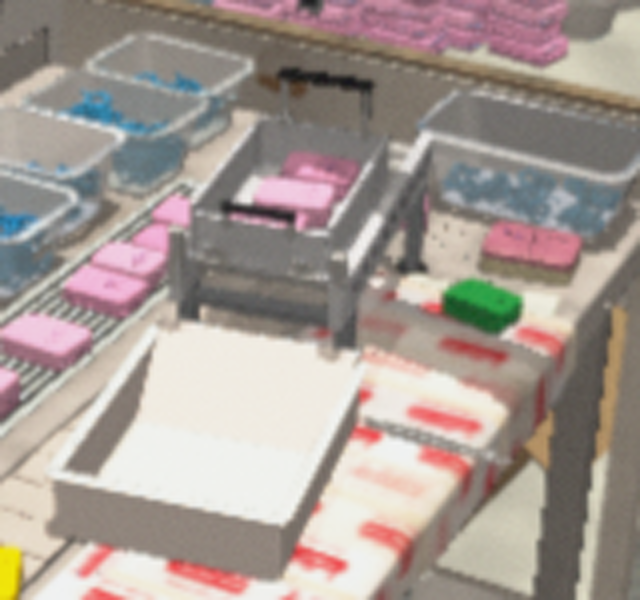

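step_arm(plan=[[0,-0.8,0,0,0,0],[0,-0.9,0,0,0,0],[0,-0.9,0,0,0,0],[0,-0.8,0,0,0,0],[0.9,0,0,0,0,0],[0.9,0,0,0,0,0],[0.5,0,0,0,0,0],[0,0,0,0,0,0]], fingers=1)

```text
t: 6.9
eef_pos: [0.5568, -0.0638, 0.174]
tool_rot: [-0.062, -0.703, -0.062, 0.706]
contact_force: [-0.1, -0.7, 0.2]
gripper_width: -0.0
```

```bash
python3 - <<'E'
from h import *
st([0,-.04,.155])
im,d=bot.read_camera('wrist'); save('w4',im)
E
```

```text
t 6.9 tcp_s mm [ -0.9 -40.8 174. ] F_s [-0.2, -0.7, 0.2] w -0.0
rot err deg (tool) [0.04 0.29 0.07]
units to go [ 0.476 -0.019 -0.026]
```

View pics/w4.png

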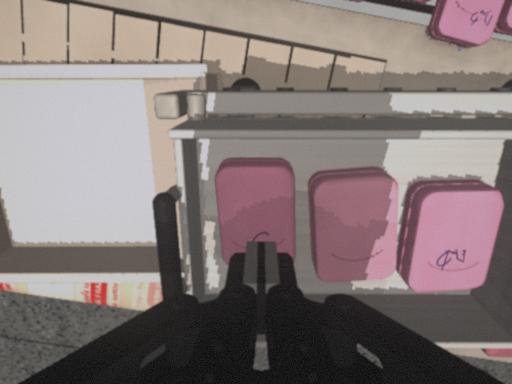

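step_arm(plan=[[0.2,-0.2,0,0,0,0],[0.27,0,0,0,0,0],[0,-0.15,0,0,0,0],[0,-0.15,0,0,0,0],[0,-0.15,0,0,0,0],[0,-0.1,0,0,0,0],[0,0,0,0,0,0]])

```text
t: 7.82
eef_pos: [0.5539, -0.0346, 0.158]
tool_rot: [0.062, 0.705, 0.062, -0.704]
contact_force: [0.9, -2.1, -0.3]
gripper_width: -0.0
```

```bash
python3 - <<'E'
from h import *
st([0,-.0,.155])
E
```

```text
t 7.83 tcp_s mm [  1.2 -11.5 158. ] F_s [0.5, -2.2, -0.3] w -0.0
rot err deg (tool) [ 0.02 -0.04 -0.02]
units to go [ 0.074 -0.287  0.03 ]
```

step_arm(plan=[[0.05,-0.12,0,0,0,0],[0,-0.12,0,0,0,0],[0,-0.12,0,0,0,0],[0,-0.12,0,0,0,0],[0,0,0,0,0,0]])

```text
t: 8.45
eef_pos: [0.5497, -0.0157, 0.1553]
tool_rot: [-0.062, -0.704, -0.062, 0.705]
contact_force: [0.7, -3.8, -1.2]
gripper_width: 0.001
```

```bash
python3 - <<'E'
from h import *
st([0,-.0,.155])
im,d=bot.read_camera('wrist'); save('w5',im)
E
```

```text
t 8.45 tcp_s mm [  0.4   7.9 155.3] F_s [0.0, -3.9, -1.2] w 0.001
rot err deg (tool) [ 0.04  0.07 -0.02]
units to go [0.008 0.197 0.01 ]
```

View pics/w5.png

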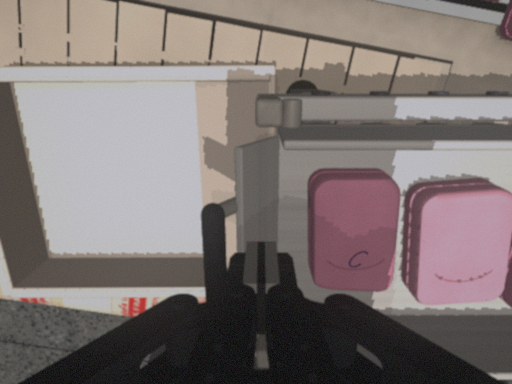

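step_arm(plan=[[0.05,-0.12,0,0,0,0],[0.05,-0.12,0,0,0,0],[0.06,-0.12,0,0,0,0],[0.06,-0.12,0,0,0,0],[0.08,-0.12,0,0,0,0],[0.08,-0.1,0,0,0,0],[0.08,-0.1,0,0,0,0],[0,0,0,0,0,0]])

```text
t: 9.5
eef_pos: [0.5446, 0.0165, 0.137]
tool_rot: [-0.062, -0.704, -0.062, 0.704]
contact_force: [1.0, -1.4, 1.2]
gripper_width: 0.001
```

```bash
python3 - <<'E'
from h import *
st([0,.045,.125])
im,d=bot.read_camera('wrist'); save('w6',im)
E
```

```text
t 9.5 tcp_s mm [  1.   40.5 137. ] F_s [0.8, -1.6, 1.2] w 0.001
rot err deg (tool) [0.06 0.01 0.03]
units to go [ 0.299 -0.113  0.024]
```

View pics/w6.png

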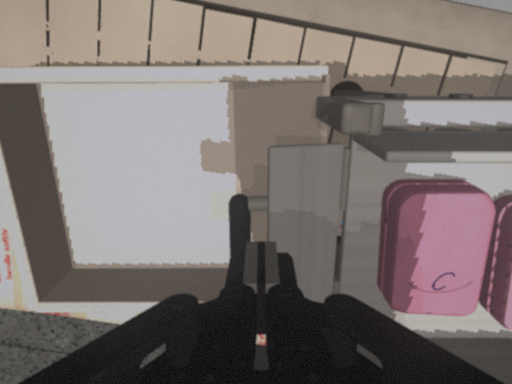

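step_arm(plan=[[0.08,-0.1,0,0,0,0],[0.08,-0.05,0,0,0,0],[0.08,0,0,0,0,0],[0.05,0,0,0,0,0],[0,0,0,0,0,0]])

```text
t: 10.18
eef_pos: [0.5434, 0.0226, 0.1254]
tool_rot: [-0.062, -0.704, -0.062, 0.705]
contact_force: [0.1, 0.6, 0.4]
gripper_width: 0.001
```

```bash
python3 - <<'E'
from h import *
st([0,.045,.124])
E
```

```text
t 10.18 tcp_s mm [  0.8  46.7 125.4] F_s [0.2, 0.6, 0.4] w 0.001
rot err deg (tool) [0.07 0.02 0.05]
units to go [0.035 0.042 0.021]
```

step_arm(plan=[[0.04,0,0,0,0,0],[0.04,0,0,0,0,0],[0,0,0,0,0,0]])

```text
t: 10.55
eef_pos: [0.5436, 0.022, 0.1224]
tool_rot: [-0.062, -0.704, -0.062, 0.704]
contact_force: [-0.5, 0.3, 3.2]
gripper_width: -0.003
```

```bash
python3 - <<'E'
from h import *
st([0,.045,.124])
E
```

```text
t 10.55 tcp_s mm [  0.9  46.  122.4] F_s [-0.4, 0.3, 3.2] w -0.003
rot err deg (tool) [0.03 0.01 0.01]
units to go [-0.039  0.025  0.022]
```

step_arm(plan=[[0.03,0,0,0,0,0],[0.03,0,0,0,0,0],[0,0,0,0,0,0]])

```text
t: 10.92
eef_pos: [0.5438, 0.0221, 0.1205]
tool_rot: [0.062, 0.704, 0.062, -0.704]
contact_force: [-1.3, -0.2, 7.2]
gripper_width: -0.003
```

```bash
python3 - <<'E'
from h import *
st([0,.045,.124])
im,d=bot.read_camera('wrist'); save('w7',im)
im,d=bot.read_camera('scene'); save('s7',cv2.resize(im[120:270,190:350],None,fx=4,fy=4,interpolation=cv2.INTER_CUBIC))
E
```

```text
t 10.93 tcp_s mm [  1.1  46.1 120.5] F_s [-1.3, 0.0, 7.2] w -0.003
rot err deg (tool) [ 0.03 -0.02  0.01]
units to go [-0.088  0.027  0.027]
```

View pics/w7.png

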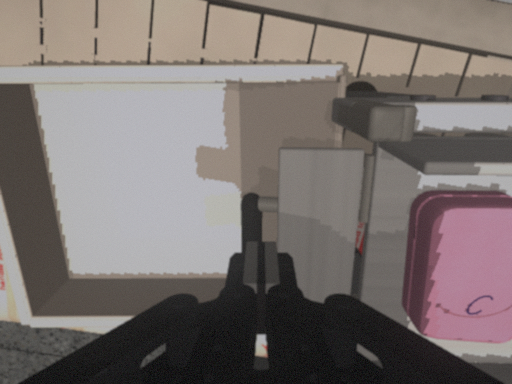

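View pics/s7.png

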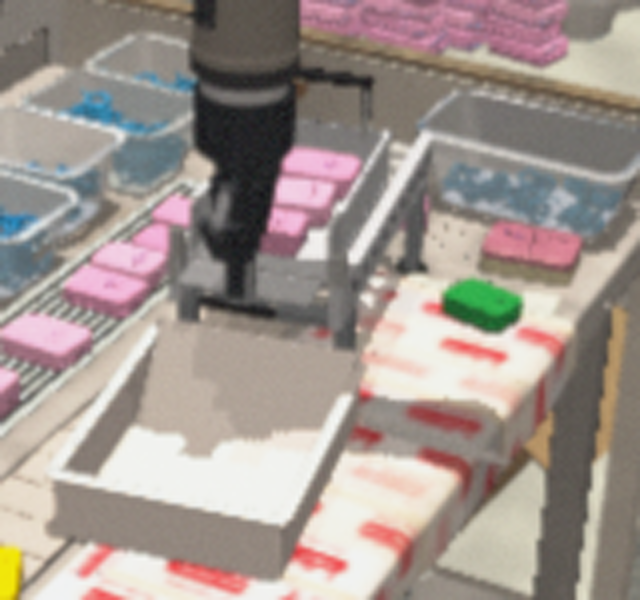

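step_arm(plan=[[-0.5,0,0,0,0,0],[-1,0,0,0,0,0],[-1,0.3,0,0,0,0],[-1,0.8,0,0,0,0],[0,1,0,0,0,0],[0,1,0,0,0,0],[0,0,0,0,0,0]], fingers=-1)

```text
t: 11.9
eef_pos: [0.5648, -0.1047, 0.2595]
tool_rot: [-0.06, -0.704, -0.059, 0.705]
contact_force: [-1.0, -0.5, -0.6]
gripper_width: 1.002
```

```bash
python3 - <<'E'
from h import *
st([0,-.178,.193])
c=cam('wrist')
im,d=bot.read_camera('wrist'); save('w8',im); S=tos(pts('wrist',d,c))*1000
m=(S[...,2]>200)&(S[...,2]<225)&(abs(S[...,0])<60)&(S[...,1]<-140)&(S[...,1]>-220); print('handle',m.sum(),S[m].mean(0))
def gate(S):
  for a,b in [(-12,-6),(-6,0),(4,10),(10,20),(20,30),(30,38),(48,58)]:
    m=(abs(S[...,0])<24)&(S[...,1]>a)&(S[...,1]<b)&(S[...,2]>100); print(a,b,m.sum(),np.median(S[m],0).round(1) if m.any() else '')
gate(S)
im,d=bot.read_camera('top'); print('top');gate(tos(pts('top',d))*1000)
im,d=bot.read_camera('scene'); print('scene');gate(tos(pts('scene',d))*1000)
E
```

```text
t 11.9 tcp_s mm [-2.000e-01 -8.240e+01  2.595e+02] F_s [-1.1, -0.3, -0.6] w 1.002
rot err deg (tool) [-0.35  0.07 -0.09]
units to go [ 1.666  2.386 -0.021]
handle 2977 [   6.70852505 -183.83727984  215.48943614]
-12 -6 353 [ 10.  -10.2 125.8]
-6 0 291 [  0.3  -2.2 125.2]
4 10 382 [  1.5   6.9 125.2]
10 20 648 [  0.7  15.  125. ]
20 30 634 [  1.1  25.1 124.7]
30 38 128 [ -1.6  31.1 124.2]
48 58 7 [  8.9  48.3 119.2]
top
-12 -6 86 [ -1.1  -9.2 333.5]
-6 0 26 [ -0.4  -2.8 126.5]
4 10 33 [ -1.9   7.  124.4]
10 20 57 [  1.9  15.  124.3]
20 30 57 [ -1.5  25.1 124. ]
30 38 19 [  2.2  31.9 123.9]
48 58 10 [  4.3  49.2 118.4]
scene
-12 -6 113 [  1.6  -8.8 351.6]
-6 0 60 [-2.000e-01 -4.000e+00  3.296e+02]
4 10 20 [  1.5   6.8 124.4]
10 20 24 [ -2.7  15.9 123.9]
20 30 25 [  1.6  25.6 123.4]
30 38 22 [ -0.7  32.  121.5]
48 58 26 [  6.1  49.5 117.6]
```

View pics/w8.png

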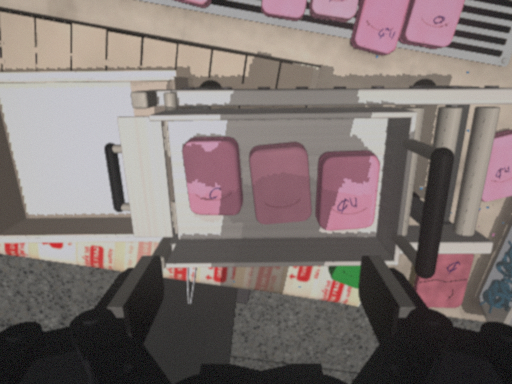

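step_arm(plan=[[0,0.9,0,-0.001,0,0],[0,0.9,0,0,0,0],[0,0.72,0,0,0,0],[0.8,0,0,0,0,0],[0.77,0,0,0,0,0],[0,0,0,0,0,0]])

```text
t: 12.8
eef_pos: [0.5816, -0.1974, 0.1949]
tool_rot: [-0.064, -0.702, -0.066, 0.706]
contact_force: [0.1, 0.4, 0.3]
gripper_width: 1.003
```

```bash
python3 - <<'E'
from h import *
st([0,-.178,.193])
c=cam('wrist')
im,d=bot.read_camera('wrist'); save('w9',im)
E
```

```text
t 12.8 tcp_s mm [   0.3 -176.7  194.9] F_s [0.2, 0.4, 0.3] w 1.003
rot err deg (tool) [0.52 0.27 0.16]
units to go [0.046 0.034 0.007]
```

View pics/w9.png

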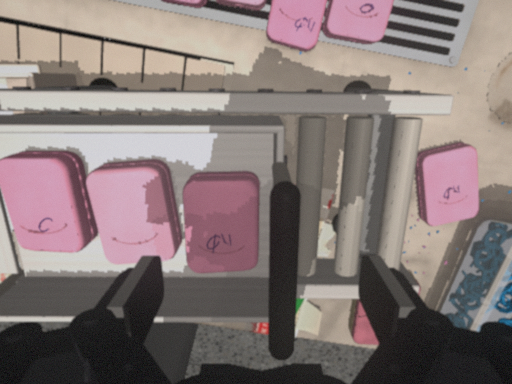

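step_arm(plan=[[0,0.17,0,0.001,0,0],[0,0,0,0,0,0],[0,0,0,0,0,0],[0,0,0,0,0,0],[0,0,0,0,0,0],[0,0,0,0,0,0],[0,0,0,0,0,0]], fingers=1, force=40)

```text
t: 13.72
eef_pos: [0.5846, -0.2061, 0.1977]
tool_rot: [0.062, 0.705, 0.062, -0.704]
contact_force: [-1.9, 0.1, 4.7]
gripper_width: 0.122
```

step_arm(plan=[[0,-0.06,0,0,0,0],[0,-0.06,0,0,0,0],[0,-0.06,0,0,0,0],[0,0,0,0,0,0]])

```text
t: 14.22
eef_pos: [0.5834, -0.1993, 0.1977]
tool_rot: [0.062, 0.705, 0.061, -0.704]
contact_force: [-0.5, -0.7, 5.0]
gripper_width: 0.124
```

```bash
python3 - <<'E'
from h import *
st([0,-.178,.193])
E
```

```text
t 14.22 tcp_s mm [   1.7 -178.8  197.7] F_s [-0.6, -0.7, 5.0] w 0.124
rot err deg (tool) [ 0.02 -0.04 -0.05]
units to go [ 0.118 -0.02   0.042]
```

step_arm(plan=[[0,-0.06,0,0,0,0],[-0.04,0,0,0,0,0],[0,0,0,0,0,0]])

```text
t: 14.6
eef_pos: [0.5822, -0.1987, 0.1983]
tool_rot: [-0.062, -0.704, -0.06, 0.705]
contact_force: [0.1, -5.6, -0.4]
gripper_width: 0.119
```

```bash
python3 - <<'E'
from h import *
st([0,-.178,.193])
r=189.7;a0=np.deg2rad(155.06); prev=(0,0)
for f in list(range(0,62,4)):
    a=a0-np.deg2rad(f); y=r*np.cos(a)-r*np.cos(a0); z=r*np.sin(a)-r*np.sin(a0)
    print(f,'cum',round(y,1),round(z,1),'row x',round(-(z-prev[1])/40,3),'y',round(-(y-prev[0])/40,3)); prev=(y,z)
E
```

```text
t 14.6 tcp_s mm [   0.6 -178.   198.3] F_s [-0.8, -5.5, -0.4] w 0.119
rot err deg (tool) [-0.07  0.06 -0.11]
units to go [ 0.132 -0.     0.015]
0 cum 0.0 0.0 row x -0.0 y -0.0
4 cum 6.0 11.8 row x -0.295 y -0.15
8 cum 12.8 23.2 row x -0.284 y -0.17
12 cum 20.4 34.0 row x -0.271 y -0.19
16 cum 28.7 44.3 row x -0.257 y -0.208
20 cum 37.7 54.0 row x -0.242 y -0.226
24 cum 47.4 63.0 row x -0.226 y -0.242
28 cum 57.7 71.4 row x -0.209 y -0.257
32 cum 68.5 79.0 row x -0.19 y -0.271
36 cum 79.9 85.8 row x -0.171 y -0.284
40 cum 91.7 91.9 row x -0.151 y -0.295
44 cum 103.8 97.0 row x -0.13 y -0.305
48 cum 116.4 101.4 row x -0.108 y -0.313
52 cum 129.1 104.8 row x -0.086 y -0.32
56 cum 142.1 107.3 row x -0.064 y -0.325
60 cum 155.3 109.0 row x -0.041 y -0.329
```

step_arm(plan=[[-0.15,-0.075,0,0,0,0],[-0.145,-0.075,0,0,0,0],[-0.142,-0.085,0,0,0,0],[-0.142,-0.085,0,0,0,0],[-0.135,-0.095,0,0,0,0],[-0.135,-0.095,0,0,0,0],[0,0,0,0,0,0]])

```text
t: 15.48
eef_pos: [0.5786, -0.1784, 0.2324]
tool_rot: [-0.062, -0.704, -0.061, 0.705]
contact_force: [0.9, -6.3, -2.5]
gripper_width: 0.12
```

```bash
python3 - <<'E'
from h import *
st([0,-.178+.0204,.1983+.034])
im,d=bot.read_camera('wrist'); save('w10',im)
im,d=bot.read_camera('scene'); save('s10',cv2.resize(im[120:270,190:350],None,fx=4,fy=4,interpolation=cv2.INTER_CUBIC))
E
```

```text
t 15.47 tcp_s mm [   0.6 -157.4  232.4] F_s [-0.2, -6.4, -2.5] w 0.12
rot err deg (tool) [-0.04  0.07 -0.13]
units to go [0.002 0.004 0.015]
```

View pics/s10.png

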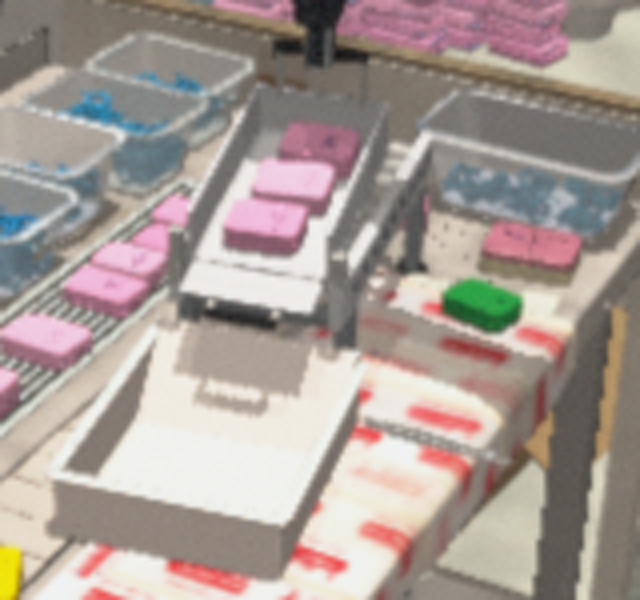

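View pics/w10.png

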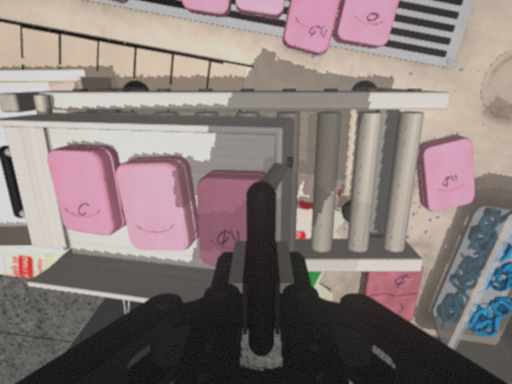

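step_arm(plan=[[-0.128,-0.104,0,0,0,0],[-0.128,-0.104,0,0,0,0],[-0.121,-0.113,0,0,0,0],[-0.121,-0.113,0,0,0,0],[-0.113,-0.121,0,0,0,0],[-0.113,-0.121,0,0,0,0],[0,0,0,0,0,0]])

```text
t: 16.45
eef_pos: [0.5742, -0.1524, 0.2618]
tool_rot: [-0.062, -0.704, -0.06, 0.705]
contact_force: [0.5, -6.4, 0.4]
gripper_width: 0.119
```

```bash
python3 - <<'E'
from h import *
st([0,-.178+.0474,.1983+.063])
E
```

```text
t 16.45 tcp_s mm [   0.7 -131.   261.8] F_s [-0.6, -6.3, 0.4] w 0.119
rot err deg (tool) [-0.07  0.03 -0.18]
units to go [ 0.012 -0.009  0.018]
```

step_arm(plan=[[-0.107,-0.128,0,0,0,0],[-0.107,-0.128,0,0,0,0],[-0.097,-0.135,0,0,0,0],[-0.097,-0.135,0,0,0,0],[0,0,0,0,0,0]])

```text
t: 17.08
eef_pos: [0.5707, -0.1316, 0.2784]
tool_rot: [0.062, 0.704, 0.06, -0.704]
contact_force: [0.2, -6.8, 2.1]
gripper_width: 0.117
```

```bash
python3 - <<'E'
from h import *
st([0,-.178+.0685,.1983+.079])
im,d=bot.read_camera('scene'); save('s11',cv2.resize(im[120:270,190:350],None,fx=4,fy=4,interpolation=cv2.INTER_CUBIC))
E
```

```text
t 17.07 tcp_s mm [   0.9 -109.9  278.4] F_s [-1.0, -6.7, 2.1] w 0.117
rot err deg (tool) [-0.07  0.01 -0.19]
units to go [ 0.028 -0.011  0.022]
```

View pics/s11.png

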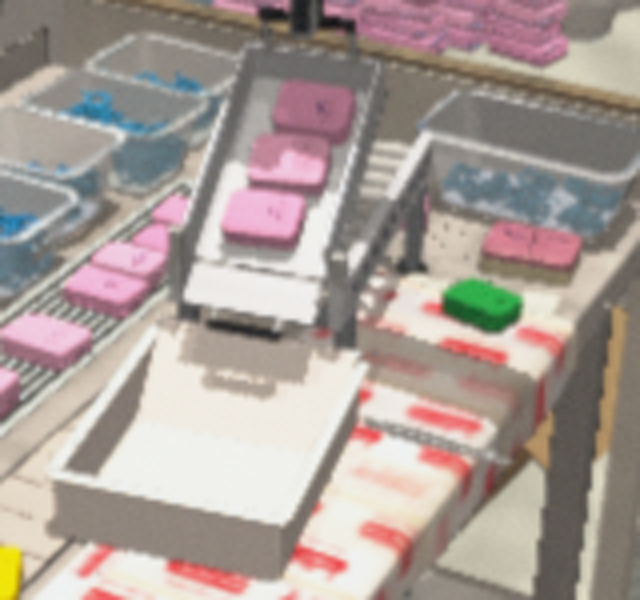

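step_arm(plan=[[-0.088,-0.141,0,0,0,0],[-0.086,-0.141,0,0,0,0],[0,0,0,0,0,0],[0,0,0,0,0,0],[0,0,0,0,0,0]])

```text
t: 17.75
eef_pos: [0.5688, -0.1208, 0.2855]
tool_rot: [0.062, 0.705, 0.06, -0.704]
contact_force: [-0.0, -6.7, 4.6]
gripper_width: 0.124
```

```bash
python3 - <<'E'
from h import *
st([0,-.178+.0799,.1983+.0858])
im,d=bot.read_camera('scene'); save('s12',cv2.resize(im[120:270,190:350],None,fx=4,fy=4,interpolation=cv2.INTER_CUBIC))
E
```

```text
t 17.75 tcp_s mm [  1.  -99.  285.5] F_s [-1.2, -6.6, 4.6] w 0.124
rot err deg (tool) [-0.1  -0.   -0.19]
units to go [ 0.034 -0.023  0.024]
```

View pics/s12.png

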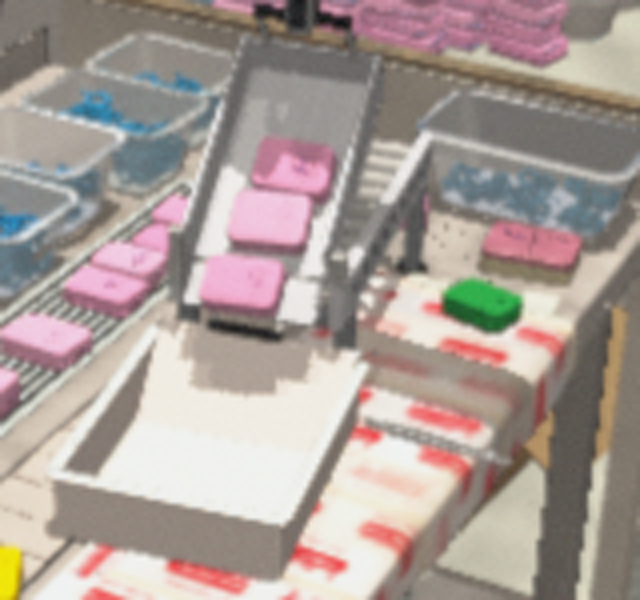

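Sliding has begun (first mould at (243,285) on the gate). Wait and tilt a little more.

step_arm(plan=[[-0.08,-0.145,0,0,0,0],[0,0,0,0,0,0],[0,0,0,0,0,0],[0,0,0,0,0,0],[0,0,0,0,0,0],[0,0,0,0,0,0],[0,0,0,0,0,0]])

```text
t: 18.68
eef_pos: [0.5679, -0.115, 0.2888]
tool_rot: [0.062, 0.705, 0.06, -0.704]
contact_force: [-0.3, -6.5, 6.5]
gripper_width: 0.122
```

```bash
python3 - <<'E'
from h import *
st([0,-.178+.0858,.1983+.0889])
im,d=bot.read_camera('scene'); save('s13',cv2.resize(im[120:270,190:350],None,fx=4,fy=4,interpolation=cv2.INTER_CUBIC))
E
```

```text
t 18.68 tcp_s mm [  1.  -93.1 288.8] F_s [-1.5, -6.3, 6.5] w 0.122
rot err deg (tool) [-0.1  -0.01 -0.18]
units to go [ 0.041 -0.022  0.026]
```

View pics/s13.png

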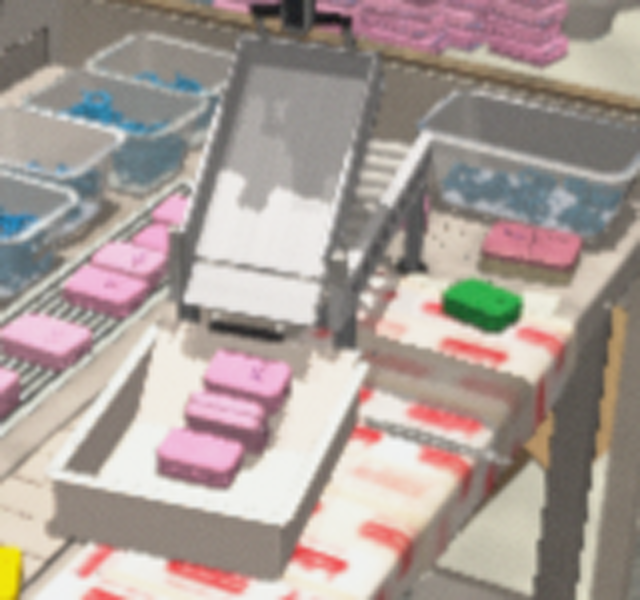

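step_arm(plan=[[0.08,0.145,0,0,0,0],[0.086,0.141,0,0,0,0],[0.088,0.141,0,0,0,0],[0.194,0.27,0,0,0,0],[0.107,0.128,0,0,0,0],[0.107,0.128,0,0,0,0],[0.113,0.121,0,0,0,0],[0.113,0.121,0,0,0,0]])

```text
t: 19.73
eef_pos: [0.5765, -0.1624, 0.2534]
tool_rot: [0.062, 0.705, 0.06, -0.704]
contact_force: [0.3, -6.1, 5.3]
gripper_width: 0.116
```

step_arm(plan=[[0.121,0.113,0,0,0,0],[0.121,0.113,0,0,0,0],[0.128,0.104,0,0,0,0],[0.128,0.104,0,0,0,0],[0.135,0.095,0,0,0,0],[0.135,0.095,0,0,0,0],[0.142,0.085,0,0,0,0],[0,0,0,0,0,0]])

```text
t: 20.72
eef_pos: [0.5809, -0.1893, 0.2157]
tool_rot: [-0.062, -0.704, -0.061, 0.705]
contact_force: [0.2, -5.3, 1.7]
gripper_width: 0.12
```

```bash
python3 - <<'E'
from h import *
st([0,-.178,.1983])
E
```

```text
t 20.73 tcp_s mm [   0.9 -168.5  215.7] F_s [-0.7, -5.3, 1.7] w 0.12
rot err deg (tool) [-0.09  0.03 -0.09]
units to go [0.436 0.236 0.023]
```

step_arm(plan=[[0.142,0.085,0,0,0,0],[0.145,0.075,0,0,0,0],[0.1,0.055,0,0,0,0],[0.05,0.02,0,0,0,0],[0,0,0,0,0,0]])

```text
t: 21.35
eef_pos: [0.5827, -0.1985, 0.1986]
tool_rot: [0.062, 0.705, 0.061, -0.704]
contact_force: [0.3, -6.2, 2.5]
gripper_width: 0.121
```

```bash
python3 - <<'E'
from h import *
st([0,-.178,.1983])
E
```

```text
t 21.35 tcp_s mm [   1.2 -177.9  198.6] F_s [-0.8, -6.2, 2.5] w 0.121
rot err deg (tool) [-0.07 -0.   -0.1 ]
units to go [0.009 0.003 0.029]
```

step_arm(plan=[[0.04,0.02,0,0,0,0],[0,0,0,0,0,0]])

```text
t: 21.6
eef_pos: [0.5828, -0.1989, 0.1981]
tool_rot: [0.062, 0.705, 0.061, -0.704]
contact_force: [-2.3, -4.0, 7.8]
gripper_width: 0.123
```

step_arm(plan=[[0,0,0,0,0,0],[0,0,0,0,0,0],[0,0,0,0,0,0],[0,0,0,0,0,0],[-0.5,0,0,0,0,0],[-1,0,0,0,0,0],[-0.6,0,0,0,0,0],[0,0,0,0,0,0]], fingers=-1)

```text
t: 22.6
eef_pos: [0.5841, -0.1976, 0.2834]
tool_rot: [0.062, 0.706, 0.061, -0.703]
contact_force: [-0.0, -0.2, -0.1]
gripper_width: 1.001
```

```bash
cat > chk.py <<'E'
from h import *
import sys
k=sys.argv[1]
st([0,-.178,.1983])
c=cam('wrist')
im,d=bot.read_camera('wrist'); save('w'+k,im); S=tos(pts('wrist',d,c))*1000
m=(S[...,2]>200)&(S[...,2]<225)&(abs(S[...,0])<60)&(S[...,1]<-140)&(S[...,1]>-220); print('handle',m.sum(),S[m].mean(0))
def gate(S):
  for a,b in [(-12,-6),(4,10),(10,20),(20,30),(30,36),(36,42),(48,60)]:
    m=(abs(S[...,0])<24)&(S[...,1]>a)&(S[...,1]<b)&(S[...,2]>100); print(a,b,m.sum(),np.median(S[m],0).round(1) if m.any() else '')
  m=(abs(S[...,0])<24)&(S[...,1]>0)&(S[...,2]>110); print('gate/bar max y',np.percentile(S[m][:,1],[95,100]) if m.any() else '')
gate(S)
im,d=bot.read_camera('top'); save('t'+k,cv2.resize(im[130:230,190:410],None,fx=3.6,fy=3.6,interpolation=cv2.INTER_CUBIC)); print('top');gate(tos(pts('top',d))*1000)
im,d=bot.read_camera('scene'); save('s'+k,cv2.resize(im[120:270,190:350],None,fx=4,fy=4,interpolation=cv2.INTER_CUBIC)); print('scene');gate(tos(pts('scene',d))*1000)
E
python3 chk.py 14
```

```text
t 22.6 tcp_s mm [   2.7 -177.3  283.4] F_s [-0.1, -0.2, -0.1] w 1.001
rot err deg (tool) [ 0.03 -0.22 -0.1 ]
units to go [2.127 0.015 0.075]
handle 2027 [   5.3821726  -178.73152333  216.43040387]
-12 -6 324 [  1.1  -8.9 125.6]
4 10 383 [  0.6   6.6 125.2]
10 20 545 [  1.2  14.9 125.1]
20 30 543 [  0.5  25.  124.8]
30 36 315 [  0.8  33.  124.5]
36 42 162 [  1.2  37.4 124.4]
48 60 351 [  0.5  50.5 121.6]
gate/bar max y [51.02407057 56.17499568]
top
-12 -6 35 [ -0.8  -9.1 124.7]
4 10 27 [ -1.7   7.8 124.7]
10 20 56 [  0.7  15.  124.6]
20 30 56 [ -1.5  25.3 124.3]
30 36 32 [  1.   33.  124.4]
36 42 25 [  0.2  38.4 123.2]
48 60 49 [ -0.5  52.9 120.7]
gate/bar max y [55.15234315 57.3496161 ]
scene
-12 -6 15 [  3.6  -8.3 125.9]
4 10 13 [  8.6   8.1 124.3]
10 20 24 [-1.000e-01  1.530e+01  1.249e+02]
20 30 22 [ -1.5  23.2 124.1]
30 36 22 [  6.4  32.3 124.1]
36 42 19 [ -3.9  39.3 123.1]
48 60 52 [-1.000e-01  5.520e+01  1.186e+02]
gate/bar max y [57.48103325 59.73023692]
```

View pics/s14.png

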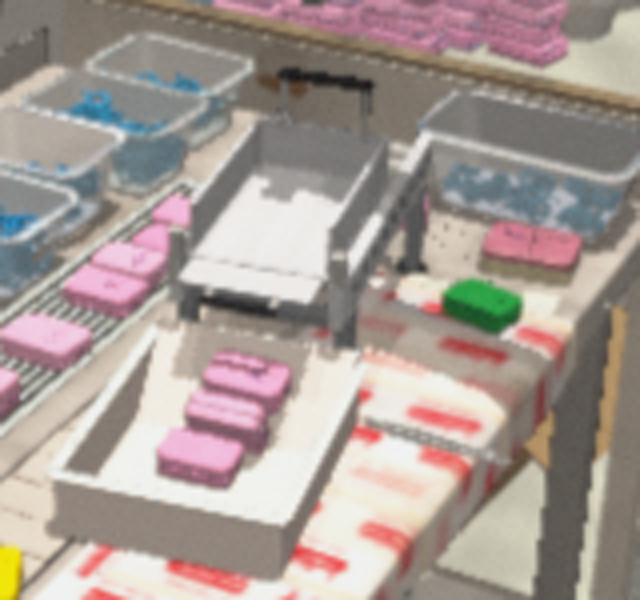

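View pics/w14.png

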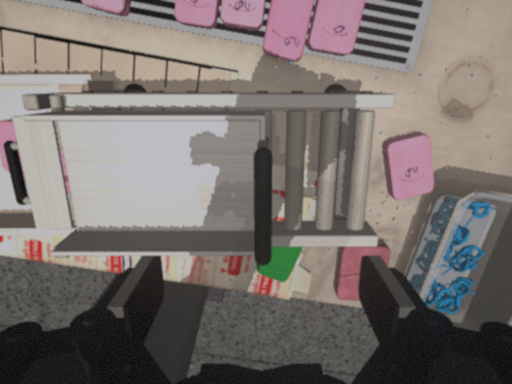

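step_arm(plan=[[-1,0,0,0,0,0],[0,0,0,0,0,0],[0,0,0,0,0,0],[0,0,0,0,0,0],[0,0,0,0,0,0],[0,0,0,0,0,0],[0,0,0,0,0,0],[0,0,0,0,0,0]])

```text
t: 23.75
eef_pos: [0.5829, -0.1974, 0.3213]
tool_rot: [0.062, 0.704, 0.062, -0.704]
contact_force: [0.1, 0.8, 0.7]
gripper_width: 0.998
```

```bash
python3 chk.py 15 | egrep 'handle|tcp|max'; python3 - <<'E'
from h import *
print(np.abs(bot.get_obs()['joint_vel']).max())
E
```

```text
t 23.75 tcp_s mm [   1.5 -176.9  321.3] F_s [0.2, 0.8, 0.7] w 0.998
handle 1569 [   5.17523468 -178.64208959  216.36801495]
gate/bar max y [51.29487033 56.16207979]
gate/bar max y [55.11038734 57.34370181]
gate/bar max y [58.88013164 61.72840118]
0.0016327448573885547
```

View pics/t15.png

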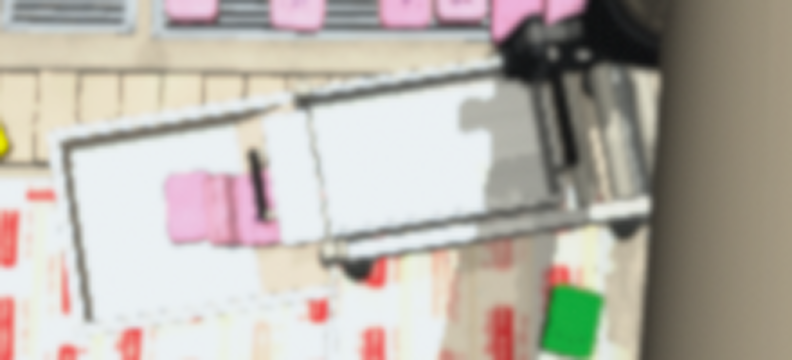

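The three moulds lie in the pan, with their pink patch at (165–280, 175–245). The tray is empty at the stops and has not moved for a second. The gate is down.

```bash
python3 -c "
from station import bot
print(bot.hand_in())"
```

```text
the job is handed in; nothing more can be done
None
```

The job is done and handed in at about 24 s: all three moulds are in the white pan, and the tray is empty and back flat on the rollers with its gate down.

- **What I did:** I rolled the tray to the stops by its handle. I pushed the gate open from inside with closed fingers and pressed it down to its stop. I then tipped the tray about its pegs to about 38 degrees, and the moulds slid out over the gate. I set it back down the same way and let go.
- **Last checks:**
  - **Handle:** it was at y = -178.6 mm in the stand frame, the same reading as when the pegs first met the stops, and it had not moved a second after I let go.
  - **Gate:** the plate measured level with the tray floor, and the bar was about 53 mm out, as it should be.
  - **Surroundings:** the arm was clear and still. The things near the stand looked unmoved in the pictures, but I did not measure the pot or the tweezers.
- **One disagreement:** after I lowered the gate, the tray was found about 5 mm back from the stops. I pushed it against them again, feeling about 5.5 N of contact, before tipping it. During the tip the push against the stops stayed at about 6 N.

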